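# Open the sprung cover of the battery test box and probe the red terminal

## Robot

A 7-joint arm with a two-finger parallel gripper is mounted at the origin on a cart in front of the work surface, level with it; the furniture and walls round the work are solid. World frame = base frame: x ahead of the robot, y to its left, z up, the work surface at z = 0. Lengths are in m, angles in rad, forces in N, time in s.
With the tool pointing down it reaches from about 0.4 to 0.85 m from the base axis. Payload 4.5 kg.
Tool frame: the origin (TCP) lies where the fingers leave the gripper's body, on its centre line; the fingertips stand 64 mm ahead of it and the grasp point (between the pads) lies 45 mm ahead of it; z points along the fingers, y is the line along which they close (so a half turn about z gives the same grasp; the last joint's range is limited). The gripper opens to 88 mm and grips with 3 to 60 N. Pads are 18 mm wide; open, the fingers measure 123 mm over their backs; the gripper's body (75 mm by 187 mm) begins 45 mm behind the grasp point.
Start: joints at [-1.105, 0.689, -0.195, 1.565, 0.157, 0.902, -0.215], TCP at [0.262, 0.568, 0.303] pointing down, gripper open.
Joint ranges: [-3.01, 3.01], [-0.46, 2.08], [-1.47, 1.51], [0.13, 2.56], [-1, 4.14], [0.04, 2.09], [-2.66, 2.66]. Speed limits (rad/s): [2.57, 2.57, 3.14, 3.14, 3.14, 3.14, 3.14].

## Interface

Orientations are given as a unit quaternion [x, y, z, w].
In Python, from plant import r gives the robot as it stands.
- The arm moves only by the tool play_rows, never from a script. Its arguments are lists of equal length, an entry for each row: "translation": the shift along the tool's x, y, z in m, a list of three; "delta_rot": the turn, a rotation vector about the tool's x, y, z in degrees, a list of three; "grip": the opening, from -1 (shut) to 1 (fully open). In form: {"translation": [[x, y, z], ...], "delta_rot": [[rx, ry, rz], ...], "grip": [grip, ...]}. A call has 1 to 20 rows; each row shifts and turns the commanded pose from where the row before left it, along the tool's axes as they then stand; what a row does not reach is not made up. A row lasts 1/8 s, in which the tool goes at most 62.5 mm and 10.7 degrees, less where a joint would pass 70% of its speed; a pose out of reach is approached as far as the arm can. A call with a gripper value outside its range is refused whole. The fingers move at their own pace and stop on an object; "squeeze" is the grip in N (left out, the last holds). Time passes only in rows, so rows that do not move let the fingers close. It gives the time, the measured TCP pose, the force, the opening and the grip force at its end, in the units of the state.
- r.get_state(): the state, without advancing time (a new reading comes with each control period).
- r.snapshot(name): name is "scene" or "top" or "wrist"; returns the picture (384x512x3 uint8, blue, green, red); there is no depth.
- r.get_calibration(name): a dict with "intrinsics" (3x3 intrinsics, pixels), "eye" and "rotation" of the camera in the world. Camera axes: x right, y up, looking along -z (the intrinsics and any distortion apply to the point x, -y, -z); pixel columns grow to the right and rows downward; lengths in m; the calibration is good to about 2 mm. A picture is of the moment at which its call begins: read the wrist's pose just before it. get_calibration takes no time and is no camera call; for the wrist camera it gives the pose at the moment of the call.
- r.finish_job(): hands the job in; it is judged then, once.
Trained networks look in the newest picture that a camera, given by its name, has taken for a name from the list of things; names that differ only in an ending like _2 or _b are one class to them, and where a whole thing is asked for, a point or a joint stands for the part that bears it (a point fixed in the world has none). Each returns a list of dicts, best first, with "confidence" (0 to 1); they miss things now and then, are a little off and sometimes report something else, mostly with a low value. They report only what shows in the picture. A call takes as long as a camera call. They do not tell look-alikes from the thing itself.
- r.look_for(camera, target): "point" ([x, y, z] in m, in world coordinates, good to about 4 mm: the middle of the surface that is visible of it).
- r.silhouettes(camera, target): "pixels" (384x512 bool, what is visible of it).
The state is a dict: "clock": time; "q": joint angles; "qd": joint speeds; "joint_torque": joint torques, N m; "tool_pos": TCP position; "eef_rot": TCP orientation; "contact_force": force on the tool from outside, world axes, zero at the start; "moment": the same for the moment, N m; "opening": opening from 0.0 (shut) to 1.0 (fully open); "finger_force": force on a finger pad.
Only numpy, scipy, OpenCV 4.12 (cv2) and the standard library are available. Lean on these libraries where they do the work, as an engineer would, in place of code of your own. Each camera call takes 0.05 s, during which the arm holds its last target. There are 200 camera calls.

## Task

Someone left a wooden offcut lying on the orange cover of the blue battery test box. Lift it off with the gripper and lay it flat on the bench, push the red release button so that the cover springs fully open by itself (nothing on it, and without the robot touching it), then take the yellow cordless probe out of its stand and set its pin fully home in the red terminal inside the box. Leave the probe standing there with the cover open, do not drop anything, and do not disturb the spray can, squeeze bottle, mug or tape measure standing round the box.

Things in the scene. Friction and masses are not known exactly. Their poses are not given: they have to be found in the camera images.
- test_box: Blue box fixed on the bench, 220 (own x) x 200 (own y) x 84 mm high. Origin: centre of its underside; own x points from button side to hinge side, z up. Front deck (own x -110 to -41) carries the button; the orange cover closes the pit behind it (rear wall 10 mm thick, 84 high). Three terminals stand in the pit in a row along own y: own x +28, own y -56, 0, +56, order varies.
- cover (a joint): Hinge of the orange cover, rad: 0 = shut and latched (start), 1.85 = fully open at its stop, leaning back past upright. Sprung: once unlatched it swings up by itself to the stop in roughly half a second and stays there; while latched it cannot be lifted. Hinge line parallel to the box's own y, at own x +98, z 80.
- cover_edge (a point): Middle of the cover's front edge (mid-thickness). Flat plate, 130 mm from hinge line to this edge, 194 wide, 8 thick; shut, its top is at z 84, level with the deck, this edge at own x -32. A steel lip juts 11 mm farther, under the bolt. As it opens the edge sweeps up and back on a 130 mm radius about the hinge: keep the gripper's body out of that arc while pressing.
- latch_button (a joint): Travel of the red push button, m, growing downward: 0 = up, 0.009 = fully down. It draws the latch bolt; the cover is released at about 0.0065. Sprung: about 1.5 N to start, about 4.5 N fully down; comes up again when let go, and the cover stays open.
- button_top (a point): Centre of the top face of the red button: a round cap 32 mm across, standing 15 mm above the deck (z 99), on the box's centre line at own x -80, 48 mm in front of the cover's edge. Pressed straight down.
- terminal_red: Red terminal: upright block 44 x 44 x 58 mm fixed in the pit, top at z 70, same yaw as the box. Origin: centre of its underside. A vertical 12 mm round hole, 46 deep, with a 2 mm chamfer, in the middle of its top.
- red_mouth (a point): Centre of the mouth of the red terminal's hole, at the block's top face (z 70).
- terminal_black: Black terminal, same shape; not to be used.
- terminal_yellow: Yellow terminal, same shape; not to be used.
- probe: Yellow cordless test probe, 135 mm long, 70 g, upright in its stand. Origin: tip of its pin; z runs up its axis. Steel pin 8 mm across and 40 long with a tapered tip, then a black collar 29 mm across from 40 to 46 mm (its underside is the shoulder), then a round yellow handle 24 mm across from 46 to 135 mm, to be gripped.
- probe_shoulder (a point): Centre of the underside of the probe's collar, 40 mm above the pin's tip. It rests on the top of the stand, and rests on the terminal's top when the pin is fully home.
- probe_stand: Grey block 64 x 64 x 46 mm fixed to the bench, with a 12 mm hole in the middle of its top, in which the probe's pin stands. Origin: centre of its underside.
- offcut: Pine offcut, 38 (own x) x 140 (own y) x 38 mm, about 0.12 kg, lying on the cover. Origin: centre of its underside.
- lube_can: Blue spray can with a red cap, 53 mm across, 166 high, standing on the bench. Origin: centre of its underside. Leave it alone.
- mug: White mug on the bench, 80 (own x) x 108 (own y, with handle) x 94 mm high. Origin: centre of that outline, at the underside; no part is more than 60 mm from it. Leave it alone.
- tape_measure: Yellow-green tape measure standing on the bench, 36 (own x) x 80 (own y) x 71 mm high. Origin: centre of its underside. Leave it alone. Apart from the things listed here the bench top is level and clear for x 0.36 to 0.64, y -0.41 to 0.48, but a wall cabinet hangs above z 0.66 beyond x 0.58: keep the wrist below it.
- squeeze_bottle: White squeeze bottle with a teal nozzle, 48 x 66 mm, 178 high, standing on the bench. Origin: centre of its underside. Leave it alone.
Not all that is in view belongs to the job. Several things have the shape of the probe; the one meant has the colours described above.

How it is judged:
On the way, in this order (a step that is already met when the one before it is completed fails the run):
1. the offcut is lifted clear of the shut cover in the gripper (height (world z) of offcut above 0.105 m and contact force between the fingers and offcut above 0.5 N and value of joint cover below 0.05 rad), for 0.1 s.
2. the offcut lies flat on the bench, let go and at rest, the cover still shut (height (world z) of offcut below 0.028 m and angle between offcut's own y axis and vertical between 1.47 and 1.67 rad and contact force between the fingers and offcut below 0.2 N and linear speed of offcut below 0.02 m/s and value of joint cover below 0.05 rad), for 0.2 s.
3. the latch has been pressed and the cover has sprung fully open (value of joint cover above 1.7 rad), for 0.2 s.
4. the probe is lifted out of its stand (height (world z) of probe above 0.06 m and contact force between the fingers and probe above 0.5 N), for 0.1 s.
At the end, for the whole second after the job is handed in: The cover is open (over 1.7 rad) and the button up; the probe stands upright (within 0.08 rad) in the red terminal, shoulder within 6 mm of the middle of the hole's mouth, pin tip within 6 mm of the hole's axis, released and at rest; the offcut lies flat on the bench, released and at rest (height (world z) of offcut below 0.028 m and angle between offcut's own y axis and vertical between 1.47 and 1.67 rad and contact force between the fingers and offcut below 0.2 N and linear speed of each of offcut, probe below 0.02 m/s and value of joint cover above 1.7 rad and value of joint latch_button below 0.002 m and horizontal distance between probe and red_mouth below 0.006 m and distance between probe_shoulder and red_mouth below 0.006 m and angle between probe's own z axis and vertical below 0.08 rad and contact force between the fingers and probe below 0.2 N); the robot touches nothing.
It fails at once if the robot touches the cover with more than 1.5 N (contact force between any of the fingers, the arm and cover above 1.5 N).
It fails at once if the cover opens while the offcut is on it (value of joint cover above 0.1 rad and contact force between offcut and cover above 0.1 N).
It fails at once if the offcut is dropped (contact force between the fingers and offcut below 0.05 N and contact force between offcut and anything else below 0.05 N and linear speed of offcut above 0.6 m/s).
It fails at once if the probe is dropped (contact force between the fingers and probe below 0.05 N and contact force between probe and anything else below 0.05 N and linear speed of probe above 0.6 m/s).
It fails at once if the spray can, squeeze bottle, mug or tape measure is moved more than 20 mm or tipped (distance of any of lube_can, squeeze_bottle, mug, tape_measure from where it was at the start of the episode above 0.02 m or angle between any of lube_can, squeeze_bottle, mug, tape_measure's own z axis and vertical above 0.3 rad).
It also fails if it takes over 62 s, if anything falls off the work surface, if the arm or the gripper's body presses on something with over 40 N, if the wrist force passes 120 N, or if a joint passes its speed limit or range.

## Working session

There is one attempt and no reset: what is moved stays moved. The work goes in short steps, Python scripts to look and compute and a tool call to move; the robot and the scene stay as the last step left them, time stands still between calls to the robot, and variables do not carry over. Pictures are saved under pics/ and viewed, at most 10 in all, crops included, and the job is handed in when it is done.

Besides the shell and the picture viewer there is one more tool, called after ">>>" as a command line: name --argument value ..., lists and objects as JSON in quotes. play_rows: Moves the arm, as the interface text tells. Its arguments: {"type":"object","properties":{"translation":{"type":"array","items":{"type":"array","items":{"type":"number"}}},"delta_rot":{"type":"array","items":{"type":"array","items":{"type":"number"}}},"grip":{"type":"array","items":{"type":"number"}},"squeeze":{"type":"number"}},"required":["translation","delta_rot","grip"]}

```bash
mkdir -p pics
cat > h.py <<'E'
import numpy as np, cv2
from plant import r
def proj(cam,P):
    c=r.get_calibration(cam); K=np.array(c["intrinsics"]);R=np.array(c["rotation"]);e=np.array(c["eye"])
    p=(np.atleast_2d(P)-e)@R; p=p*[1,-1,-1]; q=p@K.T; return q[:,:2]/q[:,2:]
def ray(cam,uv,z):
    c=r.get_calibration(cam); K=np.array(c["intrinsics"]);R=np.array(c["rotation"]);e=np.array(c["eye"])
    d=np.linalg.inv(K)@np.array([uv[0],uv[1],1.]); d=R@(d*[1,-1,-1]); return e+d*(z-e[2])/d[2]
E
python3 - <<'E'
from h import *
s=r.get_state(); print(s)
for c in("scene","top"):
    im=r.snapshot(c); cv2.imwrite(f"pics/{c}0.png",im); k=r.get_calibration(c);print(c,np.round(k["eye"],3),np.round(k["rotation"],3).tolist(),k["intrinsics"],[x for x in k])
    for n in "test_box cover_edge button_top terminal_red probe probe_stand offcut lube_can mug tape_measure squeeze_bottle".split():
        print(n,[(np.round(d["point"],3).tolist(),round(d["confidence"],2)) for d in r.look_for(c,n)][:4])
E
```

```text
{'clock': 0.0, 'q': array([-1.10521355,  0.68996205, -0.19452116,  1.5663388 ,  0.15731188,
        0.90249201, -0.21509253]), 'qd': array([ 1.43795245e-03,  1.95104895e-03, -1.20857273e-03,  7.44987992e-04,
       -1.00147840e-03,  8.88577434e-04, -3.57382080e-05]), 'joint_torque': array([ 1.10948458e-03, -5.27574420e+01, -1.26697786e+00, -1.53423142e+01,
       -5.27773378e-02,  6.53097071e-03,  1.65187653e-04]), 'tool_pos': array([0.26137865, 0.56715708, 0.30192519]), 'eef_rot': array([ 2.14167262e-01,  9.76796585e-01, -8.94613478e-04, -1.25972963e-04]), 'contact_force': array([0.09462582, 0.01790182, 0.44807644]), 'moment': array([ 0.04563616,  0.02444786, -0.01593725]), 'finger_force': 0.0, 'opening': 1.0010381109595905}
scene [-0.356 -0.411  1.212] [0.303, -0.187, -0.468, 0.809] [[470.03293614   0.         255.91737423]
 [  0.         470.03293614 191.92041565]
 [  0.           0.           1.        ]] ['intrinsics', 'eye', 'rotation']
test_box [([0.455, -0.057, 0.085], 0.87)]
cover_edge [([0.508, -0.054, 0.083], 0.83)]
button_top [([0.42, -0.026, 0.099], 0.49)]
terminal_red [
[... 612 characters left out ...]
]
 [  0.           0.           1.        ]] ['intrinsics', 'eye', 'rotation']
test_box [([0.482, -0.04, 0.082], 0.98), ([0.477, 0.457, 0.053], 0.57)]
cover_edge [([0.515, -0.045, 0.082], 0.75)]
button_top [([0.421, -0.027, 0.1], 0.43)]
terminal_red [([0.423, -0.025, 0.097], 0.52)]
probe [([0.565, -0.302, 0.114], 0.67), ([0.401, -0.308, 0.105], 0.66), ([0.557, -0.247, 0.06], 0.59)]
probe_stand [([0.555, -0.297, 0.043], 0.72)]
offcut [([0.545, -0.035, 0.122], 0.67), ([0.398, -0.307, 0.105], 0.55)]
lube_can [([0.404, 0.305, 0.139], 0.68)]
mug [([0.476, 0.456, 0.052], 0.93)]
tape_measure [([0.572, 0.315, 0.06], 0.81), ([0.478, 0.458, 0.05], 0.22)]
squeeze_bottle [([0.401, -0.309, 0.102], 0.85)]
```

View pics/scene0.png

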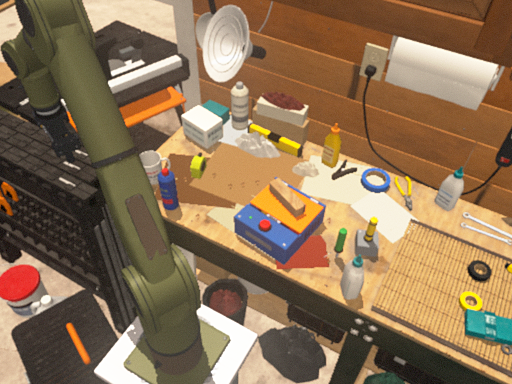

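View pics/top0.png

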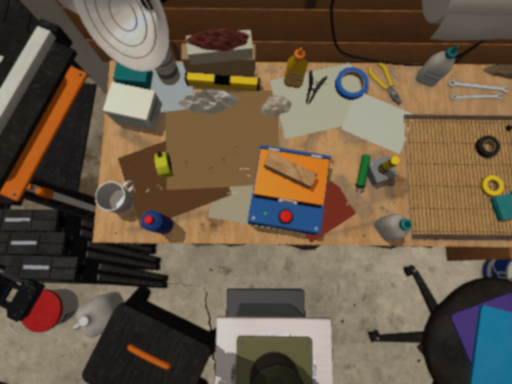

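The scene view shows the closed box at about (280,222) with the offcut at (289,196) and the button at (265,225). The yellow probe stands at (371,228), with a green look-alike at (341,240). Next I'll fit poses to the silhouettes.

```bash
cat > h.py <<'E'
import numpy as np, cv2
from plant import r
from scipy.spatial.transform import Rotation as Ro
from scipy.optimize import minimize
def cal(cam):
    c=r.get_calibration(cam); R=np.array(c["rotation"]); R=Ro.from_quat(R).as_matrix() if R.size==4 else R
    return np.array(c["intrinsics"]),R,np.array(c["eye"])
def proj(c,P):
    K,R,e=c; p=(np.atleast_2d(P)-e)@R*[1,-1,-1]; q=p@K.T; return q[:,:2]/q[:,2:]
def ray(c,uv,z):
    K,R,e=c; d=R@(np.linalg.inv(K)@np.array([uv[0],uv[1],1.])*[1,-1,-1]); return e+d*(z-e[2])/d[2]
def box(a,b,h,z0=0): return np.array([[x,y,z] for x in(-a/2,a/2) for y in(-b/2,b/2) for z in(z0,z0+h)])
def cyl(d,z0,z1): t=np.arange(0,6.28,.3); return np.array([[d/2*np.cos(u),d/2*np.sin(u),z] for u in t for z in(z0,z1)])
def place(pts,p): 
    c,s=np.cos(p[2]),np.sin(p[2]); return pts@np.array([[c,s,0],[-s,c,0],[0,0,1]])+[p[0],p[1],0]
def draw(c,parts,p,S=4):
    m=np.zeros((384*S,512*S),np.uint8)
    for P in parts:
        cv2.fillConvexPoly(m,cv2.convexHull(np.round((proj(c,place(P,p))+.5)*S).astype(np.int32)),1)
    return m
def fit(views,parts,p0,yaw=True,S=4):
    M=[(c,cv2.resize(m.astype(np.uint8),(512*S,384*S),interpolation=cv2.INTER_NEAREST)) for c,m in views]
    def f(v):
        p=np.array([v[0],v[1],v[2]/5 if yaw else p0[2]]); t=0
        for c,m in M:
            d=draw(c,parts,p,S); t-=(d&m).sum()/(d|m).sum()
        return t/len(M)
    v=np.array([p0[0],p0[1],p0[2]*5]); sim=np.vstack([v,v+[.02,0,0],v+[0,.02,0],v+[0,0,.5]])
    if not yaw: sim=sim[:3,:2]; g=lambda w:f([w[0],w[1],0]); 
    else: g=f
    o=minimize(g,sim[0],method="Nelder-Mead",options=dict(initial_simplex=sim,xatol=2e-4,fatol=1e-4))
    return np.array([o.x[0],o.x[1],o.x[2]/5 if yaw else p0[2]]),-o.fun
def sil(cam,n,near=None):
    d=r.silhouettes(cam,n)
    return d[0]["pixels"] if d else None
E
python3 - <<'E'
from h import *
V={c:cal(c) for c in("scene","top")}
S={}
for c in V:
    r.snapshot(c)
    for n in("test_box","cover","offcut","latch_button","probe_stand"):
        S[c,n]=[(d["pixels"],d["confidence"]) for d in r.silhouettes(c,n)]
        print(c,n,[(int(m.sum()),np.round(np.argwhere(m).mean(0)[::-1]).tolist(),round(k,2)) for m,k in S[c,n]])
def mk(c,ns): return np.any([S[c,n][0][0] for n in ns if S[c,n]],axis=0)
off=box(.038,.14,.038,.084)
for cs in(["scene"],["top"],["scene","top"]):
    po=max((fit([(V[c],mk(c,["offcut"])) for c in cs],[off],[.545,-.037,a]) for a in(-.5,.0,.5,1.2)),key=lambda z:z[1])
    # box incl. offcut as fixed part approximated: fit box on blue|orange|offcut masks
    b=box(.22,.2,.084)
    pb=max((fit([(V[c],mk(c,["test_box","cover","latch_button"])|mk(c,["offcut"])) for c in cs],[b,cyl(.032,.084,.099)+[-.08,0,0]],[.49,-.04,a]) for a in(0,-.2,.2)),key=lambda z:z[1])
    ps=fit([(V[c],mk(c,["probe_stand"])) for c in cs],[box(.064,.064,.046),cyl(.029,.046,.052),],[.55,-.31,0])
    print(cs,"off",po,"box",pb,"stand",ps)
E
```

```text
scene test_box [(3976, [277.0, 223.0], 0.81)]
scene cover [(1447, [287.0, 209.0], 0.81)]
scene offcut [(700, [287.0, 197.0], 0.65)]
scene latch_button [(83, [264.0, 224.0], 0.57)]
scene probe_stand [(408, [366.0, 244.0], 0.72)]
top test_box [(5000, [289.0, 193.0], 0.9)]
top cover [(2336, [293.0, 180.0], 0.71)]
top offcut [(815, [289.0, 170.0], 0.64)]
top latch_button [(116, [286.0, 216.0], 0.39), (544, [379.0, 170.0], 0.34)]
top probe_stand [(524, [379.0, 171.0], 0.69), (4977, [289.0, 193.0], 0.42)]
['scene'] off (array([ 0.54711999, -0.0317022 , -0.45853157]), np.float64(0.9492897115798536)) box (array([ 0.50326931, -0.03351386, -0.15068481]), np.float64(0.9577147368152996)) stand (array([ 0.56876984, -0.30591769,  0.33153536]), np.float64(0.7000966391066251))
['top'] off (array([ 0.55010183, -0.03552697,  2.70849398]), np.float64(0.8908841672378341)) box (array([ 0.50528246, -0.03956824, -0.15177136]), np.float64(0.9702230397792596)) stand (array([ 0.57067946, -0.31149381,  0.38392358]), np.float64(0.774230330672748))
['scene', 'top'] off (array([ 0.54786272, -0.03329953, -0.45593102]), np.float64(0.8870245106746819)) box (array([ 0.50393643, -0.03749599, -0.15005633]), np.float64(0.9517579527986801)) stand (array([ 0.56966859, -0.30963031,  0.37425405]), np.float64(0.7139874824969739))
```

```bash
cat >> h.py <<'E'
def plan(xyz,ydir,step=.06,fixed=None):
    """print yaw turn (deg, tool z) and then the shift in the turned tool frame to bring the TCP to xyz, tool down, tool y along +-ydir"""
    s=r.get_state(); R0=Ro.from_quat(s["eef_rot"]); best=None
    for sg in(1,-1):
        y=np.array([ydir[0],ydir[1],0.])*sg; y/=np.linalg.norm(y); z=np.array([0,0,-1.]); R=Ro.from_matrix(np.c_[np.cross(y,z),y,z])
        v=(R0.inv()*R).as_rotvec(degrees=True); d=R.inv().apply(np.array(xyz)-s["tool_pos"])
        n=int(np.ceil(np.linalg.norm(d)/step))
        print("turn",np.round(v,2),"rows>=",int(np.ceil(np.linalg.norm(v)/10)),"shift mm",np.round(d*1e3,1),"rows",n,"q7",round(s["q"][6],2))
    print("t",round(s["clock"],2),"pos",np.round(s["tool_pos"],4),"F",np.round(s["contact_force"],1),"open",round(s["opening"],2),"ff",s["finger_force"])
E
python3 - <<'E'
from h import *
a=-.456
plan([.548,-.034,.25],[np.cos(a),np.sin(a)])
c=cal("top")
R0=Ro.from_quat(r.get_state()["eef_rot"]).as_matrix(); print(R0.round(2)); K,R,e=cal("wrist"); print("cam offset in tool",(R0.T@(e-r.get_state()["tool_pos"])).round(3),(R0.T@R).round(2).tolist())
E
```

```text
turn [ 0.   -0.   91.39] rows>= 10 shift mm [-414.   522.1   52.7] rows 12 q7 -0.22
turn [  0.     0.   -88.61] rows>= 9 shift mm [ 414.  -522.1   52.7] rows 12 q7 -0.22
t 1.8 pos [0.2616 0.5677 0.3027] F [ 0.2 -0.2  0. ] open 1.0 ff 0.0
[[-0.91  0.42 -0.  ]
 [ 0.42  0.91  0.  ]
 [ 0.    0.   -1.  ]]
cam offset in tool [ 0.072  0.    -0.082] [[0.0, 0.96, 0.28], [1.0, -0.0, 0.0], [0.0, 0.28, -0.96]]
```

>>> play_rows --translation '[[0, 0, 0], [0, 0, 0], [0, 0, 0], [0, 0, 0], [0, 0, 0], [0, 0, 0], [0, 0, 0], [0, 0, 0], [0, 0, 0], [0, 0, 0]]' --delta_rot '[[0, 0, 9.14], [0, 0, 9.14], [0, 0, 9.14], [0, 0, 9.14], [0, 0, 9.14], [0, 0, 9.14], [0, 0, 9.14], [0, 0, 9.14], [0, 0, 9.14], [0, 0, 9.14]]' --grip '[1, 1, 1, 1, 1, 1, 1, 1, 1, 1]'

```text
clock: 3.05
tool_pos: [0.2614, 0.5678, 0.3027]
eef_rot: [0.85, 0.527, -0.0, -0.0]
contact_force: [-1.0, 0.0, 0.1]
opening: 1.005
finger_force: 0.0
```

>>> play_rows --translation '[[-0.0296, 0.0373, 0.0038], [-0.0296, 0.0373, 0.0038], [-0.0296, 0.0373, 0.0038], [-0.0296, 0.0373, 0.0038], [-0.0296, 0.0373, 0.0038], [-0.0296, 0.0373, 0.0038], [-0.0296, 0.0373, 0.0038], [-0.0296, 0.0373, 0.0038], [-0.0296, 0.0373, 0.0038], [-0.0296, 0.0373, 0.0038], [-0.0296, 0.0373, 0.0038], [-0.0296, 0.0373, 0.0038], [-0.0296, 0.0373, 0.0038], [-0.0296, 0.0373, 0.0038], [0, 0, 0], [0, 0, 0]]' --delta_rot '[[0, 0, 0], [0, 0, 0], [0, 0, 0], [0, 0, 0], [0, 0, 0], [0, 0, 0], [0, 0, 0], [0, 0, 0], [0, 0, 0], [0, 0, 0], [0, 0, 0], [0, 0, 0], [0, 0, 0], [0, 0, 0], [0, 0, 0], [0, 0, 0]]' --grip '[1, 1, 1, 1, 1, 1, 1, 1, 1, 1, 1, 1, 1, 1, 1, 1]'

```text
clock: 5.05
tool_pos: [0.5476, -0.0337, 0.2494]
eef_rot: [0.849, 0.529, 0.0, -0.001]
contact_force: [0.2, 0.3, -1.1]
opening: 1.0
finger_force: 0.0
```

Run:
```python
from h import *
a=-.456
plan([.548,-.034,.153],[np.cos(a),np.sin(a)])
V=cal("wrist"); im=r.snapshot("wrist"); cv2.imwrite("pics/w1.png",im)
m=[(d["pixels"],d["confidence"]) for d in r.silhouettes("wrist","offcut")]
print([(int(x.sum()),np.argwhere(x).mean(0)[::-1].round(),k) for x,k in m])
if m: print(fit([(V,m[0][0])],[box(.038,.14,.038,.084)],[.548,-.034,a],S=2))
print([ (np.round(d["point"],3),d["confidence"]) for d in r.look_for("wrist","offcut")])
```

```text
turn [-0.05 -0.04  0.01] rows>= 1 shift mm [-0.1  0.5 96.4] rows 2 q7 -0.37
turn [ 6.0000e-02 -7.0000e-02 -1.7999e+02] rows>= 18 shift mm [ 0.1 -0.5 96.4] rows 2 q7 -0.37
t 5.05 pos [ 0.5476 -0.0337  0.2494] F [ 0.2  0.3 -1.1] open 1.0 ff 0.0
[(10947, array([256., 201.]), 0.63)]
(array([ 0.54548684, -0.03600384, -0.4436357 ]), np.float64(0.9387385444743935))
[(array([ 0.553, -0.025,  0.122]), 0.97)]
```

View pics/w1.png

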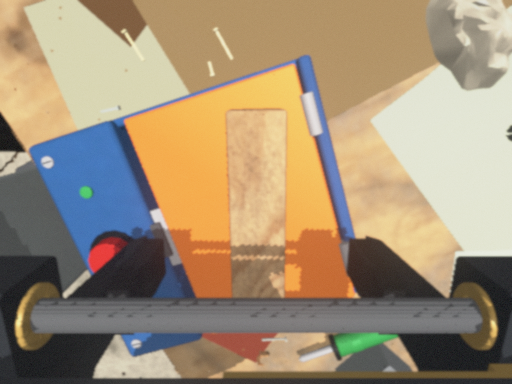

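The picture shows the offcut centred between the fingers (cols 228–286) and the green look-alike lying flat near (345,347). I'll go down and grip.

>>> play_rows --translation '[[0, 0, 0.03], [0, 0, 0.03], [0, 0, 0.02], [0, 0, 0.0135], [0, 0, 0], [0, 0, 0], [0, 0, 0], [0, 0, 0], [0, 0, 0], [0, 0, 0], [0, 0, 0]]' --delta_rot '[[0, 0, 0], [0, 0, 0], [0, 0, 0], [0, 0, 0], [0, 0, 0], [0, 0, 0], [0, 0, 0], [0, 0, 0], [0, 0, 0], [0, 0, 0], [0, 0, 0]]' --grip '[1, 1, 1, 1, 1, -1, -1, -1, -1, -1, -1]' --squeeze 20

```text
clock: 6.58
tool_pos: [0.5478, -0.0344, 0.1561]
eef_rot: [0.849, 0.529, 0.0, 0.0]
contact_force: [0.5, -0.5, 0.3]
opening: 0.431
finger_force: 20.0
```

>>> play_rows --translation '[[0, 0, -0.01], [0, 0, -0.03], [0, 0, -0.04], [0, 0, 0], [0, 0, 0], [0, 0, 0], [0, 0, 0], [0.04, -0.008, 0], [0.04, -0.01, 0], [0.04, -0.01, 0], [0.04, -0.01, 0], [0.04, -0.01, 0], [0.014, 0, 0], [0, 0, 0], [0, 0, 0]]' --delta_rot '[[0, 0, 0], [0, 0, 0], [0, 0, 0], [0, 0, 0], [0, 0, -8.7], [0, 0, -8.7], [0, 0, -8.7], [0, 0, 0], [0, 0, 0], [0, 0, 0], [0, 0, 0], [0, 0, 0], [0, 0, 0], [0, 0, 0], [0, 0, 0]]' --grip '[-1, -1, -1, -1, -1, -1, -1, -1, -1, -1, -1, -1, -1, -1, -1]'

```text
clock: 8.45
tool_pos: [0.5003, 0.1774, 0.2358]
eef_rot: [0.708, 0.706, -0.001, 0.001]
contact_force: [-0.4, 0.0, -1.6]
opening: 0.436
finger_force: 20.0
```

>>> play_rows --translation '[[0, 0, 0.04], [0, 0, 0.04], [0, 0, 0.04], [0, 0, 0.02], [0, 0, 0.01], [0, 0, 0.006], [0, 0, 0.004], [0, 0, 0.003], [0, 0, 0]]' --delta_rot '[[0, 0, 0], [0, 0, 0], [0, 0, 0], [0, 0, 0], [0, 0, 0], [0, 0, 0], [0, 0, 0], [0, 0, 0], [0, 0, 0]]' --grip '[-1, -1, -1, -1, -1, -1, -1, -1, -1]'

```text
clock: 9.57
tool_pos: [0.5, 0.1797, 0.0733]
eef_rot: [0.707, 0.707, 0.0, 0.0]
contact_force: [0.0, 0.3, -0.4]
opening: 0.428
finger_force: 20.0
```

>>> play_rows --translation '[[0, 0, 0.001], [0, 0, 0.001], [0, 0, 0], [0, 0, 0], [0, 0, 0], [0, 0, 0], [0, 0, 0], [0, 0, -0.02], [0, 0, -0.04], [0, 0, -0.05], [0, 0, -0.05], [0, 0, 0], [0, 0, 0]]' --delta_rot '[[0, 0, 0], [0, 0, 0], [0, 0, 0], [0, 0, 0], [0, 0, 0], [0, 0, 0], [0, 0, 0], [0, 0, 0], [0, 0, 0], [0, 0, 0], [0, 0, 0], [0, 0, 0], [0, 0, 0]]' --grip '[-1, -1, -1, 0.6, 0.6, 0.6, 0.6, 0.6, 0.6, 0.6, 0.6, 0.6, 0.6]'

```text
clock: 11.2
tool_pos: [0.4995, 0.1795, 0.2306]
eef_rot: [0.707, 0.707, -0.0, -0.0]
contact_force: [0.8, -0.7, -1.5]
opening: 0.797
finger_force: 0.0
```

Run:
```python
from h import *
V={c:cal(c) for c in("scene","top")}; L=[]
for c in V:
    cv2.imwrite(f"pics/{c}1.png",r.snapshot(c))
    print([(np.round(d["point"],3),d["confidence"]) for d in r.look_for(c,"offcut")][:2],[(np.round(d["point"],3),d["confidence"]) for d in r.look_for(c,"button_top")][:2])
    m=[r.silhouettes(c,n) for n in("test_box","cover","latch_button")]; print([len(x) for x in m])
    L.append((V[c],np.any([x[0]["pixels"] for x in m if x],axis=0)))
B=[box(.22,.2,.084),cyl(.032,.084,.099)+[-.08,0,0]]
for v in(L[:1],L[1:],L): p,q=fit(v,B,[.504,-.0375,-.15]); print(p.round(4),q)
a=p[2]; ex=np.array([np.cos(a),np.sin(a)]); ey=np.array([-ex[1],ex[0]])
b=p[:2]-.083*ex; print("press",b); plan([b[0],b[1],.19],ey)
```

```text
[(array([0.487, 0.173, 0.042]), 0.59)] []
[1, 2, 2]
[(array([0.503, 0.13 , 0.039]), 0.7), (array([ 0.565, -0.304,  0.115]), 0.7)] [(array([ 0.419, -0.03 ,  0.099]), 0.61)]
[1, 2, 1]
[ 0.5029 -0.0333 -0.1353] 0.9157494886529658
[ 0.5048 -0.0398 -0.1536] 0.9793928396374976
[ 0.5042 -0.0388 -0.1477] 0.9382258901172443
press [ 0.42205552 -0.02655414]
turn [-1.000e-02 -1.000e-02 -8.158e+01] rows>= 9 shift mm [  46.7 -215.4   40.9] rows 4 q7 -0.41
turn [-1.000e-02  1.000e-02  9.842e+01] rows>= 10 shift mm [-46.7 215.4  40.9] rows 4 q7 -0.41
t 11.8 pos [0.4999 0.1796 0.2309] F [ 1.4 -0.1 -0.5] open 0.8 ff 0.0
```

View pics/top1.png

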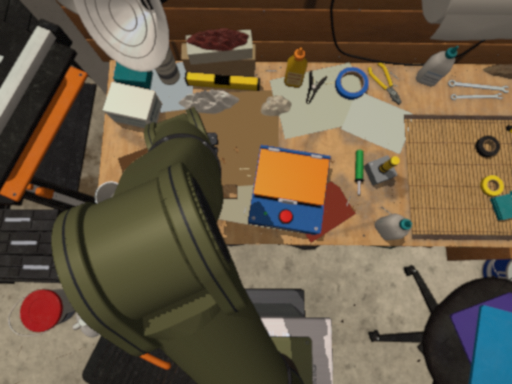

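Top view: the offcut is off the cover (hidden under the arm), the cover is shut, and the button is at (286,216). The yellow probe is still in its stand at (383,170). Next is the turn to the press pose.

>>> play_rows --translation '[[0, 0, 0], [0, 0, 0], [0, 0, 0], [0, 0, 0], [0, 0, 0], [0, 0, 0], [0, 0, 0], [0, 0, 0], [0, 0, 0], [0.0094, -0.043, 0.008], [0.0094, -0.043, 0.008], [0.0094, -0.043, 0.008], [0.0094, -0.043, 0.008], [0.0094, -0.043, 0.008], [0, 0, 0], [0, 0, 0]]' --delta_rot '[[0, 0, -9.06], [0, 0, -9.06], [0, 0, -9.06], [0, 0, -9.06], [0, 0, -9.06], [0, 0, -9.06], [0, 0, -9.06], [0, 0, -9.06], [0, 0, -9.06], [0, 0, 0], [0, 0, 0], [0, 0, 0], [0, 0, 0], [0, 0, 0], [0, 0, 0], [0, 0, 0]]' --grip '[-1, -1, -1, -1, -1, -1, -1, -1, -1, -1, -1, -1, -1, -1, -1, -1]'

```text
clock: 13.8
tool_pos: [0.4224, -0.0255, 0.1912]
eef_rot: [0.074, 0.997, 0.001, 0.001]
contact_force: [-0.0, -0.4, 0.1]
opening: 0.007
finger_force: 0.0
```

Run:
```python
from h import *
plan([.4221,-.0266,.175],[.147,.989])
V=cal("wrist"); cv2.imwrite("pics/w2.png",r.snapshot("wrist"))
print([(np.round(d["point"],3),d["confidence"]) for d in r.look_for("wrist","button_top")][:2])
s=r.get_state();R0=Ro.from_quat(s["eef_rot"]);print(proj(V,s["tool_pos"]+R0.apply([0,0,.064])), proj(V,[.425,-.027,.099]))
```

```text
turn [ 0.07  0.07 -0.04] rows>= 1 shift mm [ 0.2 -1.2 16.2] rows 1 q7 0.72
turn [ 1.2000e-01 -1.0000e-01  1.7996e+02] rows>= 18 shift mm [-0.2  1.2 16.2] rows 1 q7 0.72
t 13.8 pos [ 0.4224 -0.0255  0.1912] F [-0.  -0.4  0.1] open 0.01 ff 0.0
[(array([ 0.416, -0.028,  0.095]), 0.62)]
[[256.80500146 257.5363694 ]] [[253.24761754 239.22441634]]
```

View pics/w2.png

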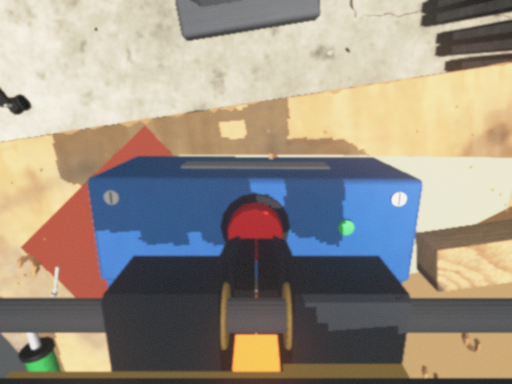

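The closed fingertips sit over the red button (256,233), and the offcut lies flat at the right edge (465,255). I'll press.

>>> play_rows --translation '[[0, 0, 0.018], [0, 0, 0.008], [0, 0, 0.004], [0, 0, 0.004], [0, 0, 0.003], [0, 0, 0], [0, 0, 0]]' --delta_rot '[[0, 0, 0], [0, 0, 0], [0, 0, 0], [0, 0, 0], [0, 0, 0], [0, 0, 0], [0, 0, 0]]' --grip '[-1, -1, -1, -1, -1, -1, -1]'

```text
clock: 14.78
tool_pos: [0.422, -0.0254, 0.1544]
eef_rot: [0.074, 0.997, 0.001, 0.001]
contact_force: [-0.4, 3.0, 5.9]
opening: 0.002
finger_force: 3.3
```

Run:
```python
from h import *
plan([.4221,-.0266,.154],[.147,.989])
cv2.imwrite("pics/s2.png",r.snapshot("scene")); cv2.imwrite("pics/t2.png",r.snapshot("top"))
im=np.vstack([cv2.resize(r.snapshot(c)[100:300,170:430],(780,600))[:300] if 0 else r.snapshot(c)[110:290,170:430] for c in("scene","top")]); cv2.imwrite("pics/c2.png",cv2.resize(im,None,fx=1.6,fy=1.6))
```

```text
turn [0.08 0.07 0.01] rows>= 1 shift mm [-0.3 -1.2  0.4] rows 1 q7 0.67
turn [-1.2000e-01  1.3000e-01 -1.7999e+02] rows>= 18 shift mm [0.3 1.2 0.4] rows 1 q7 0.67
t 14.78 pos [ 0.422  -0.0254  0.1544] F [-0.4  3.   5.9] open 0.0 ff 3.346174077480555
```

View pics/c2.png

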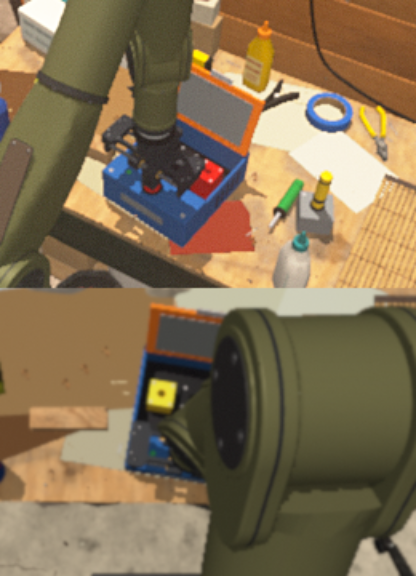

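The cover is open, with the red terminal at the right (−y) end of the pit, the yellow one at the left and the offcut flat on the bench. Now up and over to the probe.

>>> play_rows --translation '[[0, 0, -0.02], [0, 0, -0.04], [0, 0, -0.04], [0, 0, -0.04], [-0.02, -0.028, 0], [-0.02, -0.028, 0], [-0.02, -0.028, 0], [-0.02, -0.028, 0], [-0.02, -0.028, 0], [-0.02, -0.028, 0], [-0.02, -0.028, 0], [-0.02, -0.028, 0], [-0.02, -0.028, 0], [0, 0, 0], [0, 0, 0]]' --delta_rot '[[0, 0, 0], [0, 0, 0], [0, 0, 0], [0, 0, 0], [0, 0, 0], [0, 0, 0], [0, 0, 0], [0, 0, 0], [0, 0, 0], [0, 0, 0], [0, 0, 0], [0, 0, 0], [0, 0, 0], [0, 0, 0], [0, 0, 0]]' --grip '[-1, -1, -1, -1, 0.4, 0.4, 0.4, 0.4, 0.4, 0.4, 0.4, 0.4, 0.4, 0.4, 0.4]'

```text
clock: 16.85
tool_pos: [0.5617, -0.3013, 0.2935]
eef_rot: [0.074, 0.997, 0.0, -0.001]
contact_force: [0.2, 0.5, 0.2]
opening: 0.703
finger_force: 0.0
```

Run:
```python
from h import *
P=[cyl(.008,.006,.046),cyl(.029,.046,.052),cyl(.024,.052,.141)]
V={c:cal(c) for c in("scene","top","wrist")}
for c in V:
    cv2.imwrite(f"pics/{c}3.png",r.snapshot(c))
    for n in("probe","probe_stand"):
        print(c,n,[(np.round(d["point"],3).tolist(),round(d["confidence"],2)) for d in r.look_for(c,n)][:3])
    d=r.silhouettes(c,"probe"); print([(int(x["pixels"].sum()),np.argwhere(x["pixels"]).mean(0)[::-1].round().tolist(),round(x["confidence"],2)) for x in d], proj(V[c],[[.57,-.31,.1]]).round())
    for x in d[:3]:
        p,q=fit([(V[c],x["pixels"])],P[1:],[.57,-.31,0],yaw=False); print(p.round(4),round(q,2))
plan([.57,-.31,.165],[.147,.989])
```

```text
scene probe [([0.562, -0.313, 0.1], 0.77), ([0.571, -0.254, 0.024], 0.59)]
scene probe_stand [([0.548, -0.309, 0.044], 0.76)]
[(246, [349.0, 234.0], 0.64), (167, [370.0, 228.0], 0.48)] [[372. 227.]]
[ 0.57 -0.31  0.  ] -0.0
[ 0.5693 -0.3041  0.    ] 0.73
top probe [([0.566, -0.305, 0.114], 0.59), ([0.578, -0.25, 0.024], 0.5)]
top probe_stand []
[(194, [389.0, 164.0], 0.71)] [[389. 164.]]
[ 0.5714 -0.3123  0.    ] 0.89
wrist probe [([0.578, -0.253, 0.02], 0.86), ([0.559, -0.307, 0.135], 0.8)]
wrist probe_stand [([0.556, -0.304, 0.048], 0.68)]
[(1455, [247.0, 198.0], 0.72), (2041, [302.0, 173.0], 0.66)] [[247. 200.]]
[ 0.5659 -0.3093  0.    ] 0.93
[ 0.57 -0.31  0.  ] -0.0
turn [ 0.    0.   -0.04] rows>= 1 shift mm [ -8.7  -6.9 129. ] rows 3 q7 1.46
turn [  0.    -0.   179.96] rows>= 18 shift mm [  8.7   6.9 129. ] rows 3 q7 1.46
t 17.45 pos [ 0.5624 -0.3019  0.294 ] F [ 0.3 -0.2  0.3] open 0.7 ff 0.0
```

View pics/wrist3.png

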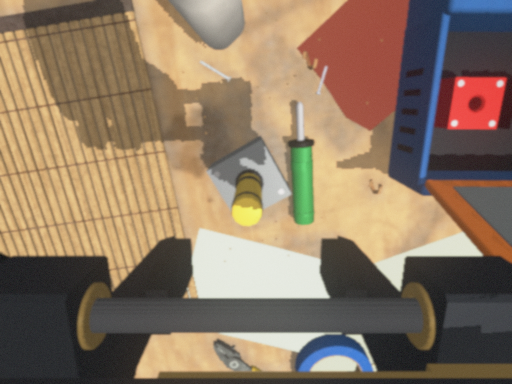

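The wrist view shows the yellow probe at (247,212), between the fingers, and the red terminal's hole at (477,103). The green one lies flat beside the stand. I'll go down and grasp.

>>> play_rows --translation '[[-0.0067, -0.0072, 0], [0, 0, 0.04], [0, 0, 0.04], [0, 0, 0.03], [0, 0, 0.02], [0, 0, 0.007], [0, 0, 0], [0, 0, 0], [0, 0, 0], [0, 0, 0], [0, 0, 0], [0, 0, 0]]' --delta_rot '[[0, 0, 0], [0, 0, 0], [0, 0, 0], [0, 0, 0], [0, 0, 0], [0, 0, 0], [0, 0, 0], [0, 0, 0], [0, 0, 0], [0, 0, 0], [0, 0, 0], [0, 0, 0]]' --grip '[0.4, 0.4, 0.4, 0.4, 0.4, 0.4, 0.4, -1, -1, -1, -1, -1]' --squeeze 20

```text
clock: 18.95
tool_pos: [0.5681, -0.3101, 0.1572]
eef_rot: [0.074, 0.997, -0.0, 0.0]
contact_force: [-0.1, 0.4, 1.9]
opening: 0.267
finger_force: 20.0
```

Run:
```python
from h import *
s=r.get_state();print(s["tool_pos"],s["contact_force"],s["opening"],s["finger_force"],s["moment"])
```

```text
[ 0.56808404 -0.310056    0.15718862] [-0.10747688  0.37333707  1.85646817] 0.26668294427063605 19.99420551583171 [ 0.02688647  0.02105433 -0.01937202]
```

>>> play_rows --translation '[[0, 0, -0.015], [0, 0, -0.025], [0, 0, -0.04], [0, 0, -0.04], [0, 0, -0.02], [0, 0, 0], [0, 0, 0]]' --delta_rot '[[0, 0, 0], [0, 0, 0], [0, 0, 0], [0, 0, 0], [0, 0, 0], [0, 0, 0], [0, 0, 0]]' --grip '[-1, -1, -1, -1, -1, -1, -1]'

```text
clock: 19.82
tool_pos: [0.5674, -0.3099, 0.2962]
eef_rot: [0.074, 0.997, 0.0, -0.001]
contact_force: [-0.4, 0.6, -2.4]
opening: 0.268
finger_force: 20.0
```

```bash
cat > red.py <<'E'
from h import *
def holes(c):
    V=cal(c); im=r.snapshot(c)
    d=r.silhouettes(c,"terminal_red"); 
    hsv=cv2.cvtColor(im,cv2.COLOR_BGR2HSV)
    red=((hsv[...,0]<8)|(hsv[...,0]>172))&(hsv[...,1]>190)&(hsv[...,2]>110)
    u,v=np.meshgrid(np.arange(512),np.arange(384)); g=proj(V,[.5238,-.0986,.07])[0]
    sc=np.linalg.norm(proj(V,[.5238,-.0986+.022,.07])[0]-g)
    m=red&(np.hypot(u-g[0],v-g[1])<2.6*sc)
    print(c,"pred",g.round(),"sil",[(np.argwhere(x["pixels"]).mean(0)[::-1].round().tolist(),int(x["pixels"].sum())) for x in d][:2],"red px",m.sum())
    for z in[x["point"] for x in r.look_for(c,"red_mouth")][:2]+[x["point"] for x in r.look_for(c,"terminal_red")][:2]: print(np.round(z,3))
    if m.sum()>50:
        p,q=fit([(V,cv2.morphologyEx(m.astype(np.uint8),cv2.MORPH_CLOSE,np.ones((7,7))))],[box(.044,.044,.001,.069)],[.5238,-.0986,-.15]); print("fit top",p.round(4),round(q,2))
    return V,im,m
E
python3 - <<'E'
from red import *
for c in("wrist","scene","top"):
    V,im,m=holes(c); cv2.imwrite(f"pics/{c}4.png",im)
s=r.get_state();print(s["tool_pos"],s["opening"],s["finger_force"])
E
```

```text
wrist pred [483. 100.] sil [([222.0, 17.0], 2097)] red px 24
[ 0.52  -0.102  0.073]
[ 0.523 -0.103  0.069]
scene pred [301. 216.] sil [([298.0, 221.0], 327)] red px 262
[ 0.507 -0.096  0.064]
[ 0.507 -0.098  0.064]
fit top [ 0.5094 -0.0989  0.0069] 0.55
top pred [310. 182.] sil [([310.0, 184.0], 295)] red px 202
[ 0.52  -0.098  0.073]
[ 0.518 -0.098  0.071]
fit top [ 0.5227 -0.0987 -0.0731] 0.78
[ 0.56802249 -0.31000858  0.29693889] 0.2722552439517807 19.993546335026622
```

View pics/wrist4.png

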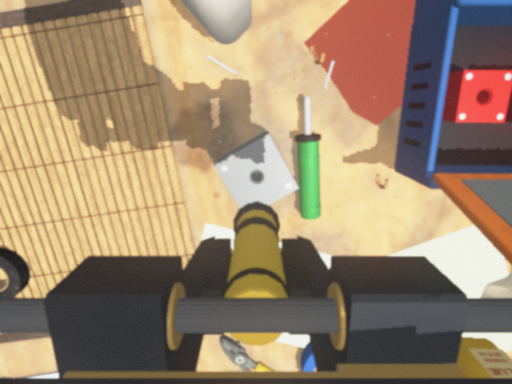

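Run:
```python
from red import *
V=cal("wrist"); im=cv2.imread("pics/wrist4.png"); g=cv2.cvtColor(im,cv2.COLOR_BGR2GRAY)
for n,(u,v),z,ch in(("red",(484,96),.07,im[...,2]),("stand",(257,177),.046,g)):
    w=ch[v-13:v+14,u-13:u+14]; m=(w<(w.min()/2+np.median(w)/2)).astype(np.uint8)
    k,l,st,ce=cv2.connectedComponentsWithStats(m); i=l[13,13]; c=ce[i]+[u-13,v-13]
    print(n,i,st[i],c.round(1),ray(V,c,z).round(4))
```

```text
red 1 [  6   7  13  14 135] [483.   96.4] [ 0.5217 -0.0983  0.07  ]
stand 1 [  7   7  12  12 121] [256.5 176.4] [ 0.5693 -0.3093  0.046 ]
```

The wrist view shows the probe held upright, the emptied stand hole at (257,176) and the red hole at (483,96). I'll carry it over.

>>> play_rows --translation '[[0.0155, 0.0404, 0], [0.0155, 0.0404, 0], [0.0155, 0.0404, 0], [0.0155, 0.0404, 0], [0.0155, 0.0404, 0], [0, 0, 0], [0, 0, 0], [0, 0, 0]]' --delta_rot '[[0, 0, 0], [0, 0, 0], [0, 0, 0], [0, 0, 0], [0, 0, 0], [0, 0, 0], [0, 0, 0], [0, 0, 0]]' --grip '[-1, -1, -1, -1, -1, -1, -1, -1]'

```text
clock: 21.42
tool_pos: [0.5214, -0.1004, 0.2969]
eef_rot: [0.075, 0.997, -0.0, 0.0]
contact_force: [1.0, 0.6, -1.6]
opening: 0.268
finger_force: 20.0
```

Run:
```python
from red import *
s=r.get_state(); V=cal("wrist"); im=r.snapshot("wrist"); cv2.imwrite("pics/w5.png",im); print(s["tool_pos"],s["opening"])
u,v=proj(V,[.5222,-.0985,.07])[0].round().astype(int); print(u,v); w=im[v-14:v+15,u-14:u+15,2]
m=(w<(int(w.min())/2+np.median(w)/2)).astype(np.uint8)
k,l,st,ce=cv2.connectedComponentsWithStats(m)
for i in range(1,k):
    if st[i][4]>30: print(st[i],(ce[i]+[u-14,v-14]).round(1),ray(V,ce[i]+[u-14,v-14],.07).round(4))
```

```text
[ 0.52141007 -0.10040964  0.29686617] 0.2683921733392466
258 181
[15  0 12  3 32] [265.1 167.9] [ 0.5106 -0.0899  0.07  ]
[  9   8  12  11 110] [258.7 179.7] [ 0.5209 -0.0976  0.07  ]
```

View pics/w5.png

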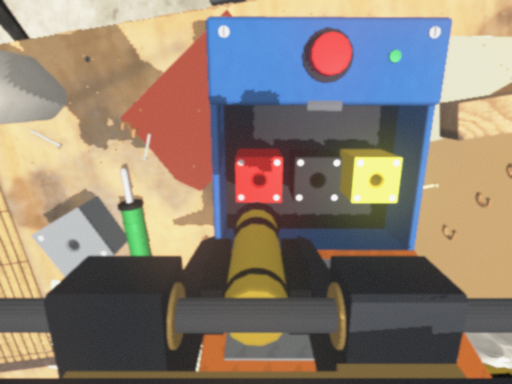

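The red terminal's hole is at (259,180), clear beside the probe, and the needed correction is about 2 mm. I'll start down.

>>> play_rows --translation '[[0.0013, 0.0018, 0.02], [0, 0, 0.025], [0, 0, 0.015], [0, 0, 0.008], [0, 0, 0.006], [0, 0, 0.005], [0, 0, 0.005], [0, 0, 0]]' --delta_rot '[[0, 0, 0], [0, 0, 0], [0, 0, 0], [0, 0, 0], [0, 0, 0], [0, 0, 0], [0, 0, 0], [0, 0, 0]]' --grip '[-1, -1, -1, -1, -1, -1, -1, -1]'

```text
clock: 22.48
tool_pos: [0.5201, -0.0968, 0.2129]
eef_rot: [0.074, 0.997, 0.0, -0.0]
contact_force: [0.5, 0.5, -0.8]
opening: 0.27
finger_force: 20.0
```

>>> play_rows --translation '[[0, 0, 0.007], [0, 0, 0.007], [0, 0, 0.006], [0, 0, 0.005], [0, 0, 0.003], [0, 0, 0.002], [0, 0, 0], [0, 0, 0]]' --delta_rot '[[0, 0, 0], [0, 0, 0], [0, 0, 0], [0, 0, 0], [0, 0, 0], [0, 0, 0], [0, 0, 0], [0, 0, 0]]' --grip '[-1, -1, -1, -1, -1, -1, -1, -1]'

```text
clock: 23.48
tool_pos: [0.5203, -0.0968, 0.1831]
eef_rot: [0.074, 0.997, 0.0, 0.0]
contact_force: [0.4, -0.1, -1.3]
opening: 0.263
finger_force: 20.0
```

Free so far, with about 2 mm to go.

>>> play_rows --translation '[[0, 0, 0.001], [0, 0, 0.001], [0, 0, 0.0007], [0, 0, 0]]' --delta_rot '[[0, 0, 0], [0, 0, 0], [0, 0, 0], [0, 0, 0]]' --grip '[-1, -1, -1, -1]'

```text
clock: 23.98
tool_pos: [0.5203, -0.0967, 0.1811]
eef_rot: [0.074, 0.997, -0.0, 0.0]
contact_force: [-1.4, -0.6, 6.2]
opening: 0.264
finger_force: 20.0
```

Seated at the expected height, with 6 N upward. I'll release and withdraw.

>>> play_rows --translation '[[0, 0, -0.0005], [0, 0, 0], [0, 0, 0], [0, 0, 0], [0, 0, 0], [0, 0, -0.02], [0, 0, -0.04], [0, 0, -0.05], [0, 0, -0.03], [0, 0, 0], [0, 0, 0]]' --delta_rot '[[0, 0, 0], [0, 0, 0], [0, 0, 0], [0, 0, 0], [0, 0, 0], [0, 0, 0], [0, 0, 0], [0, 0, 0], [0, 0, 0], [0, 0, 0], [0, 0, 0]]' --grip '[-1, 0.3, 0.3, 0.3, 0.3, 0.3, 0.3, 0.3, 0.3, 0.3, 0.3]'

```text
clock: 25.35
tool_pos: [0.5195, -0.097, 0.3199]
eef_rot: [0.074, 0.997, -0.0, -0.001]
contact_force: [-0.2, -1.1, -0.4]
opening: 0.651
finger_force: 0.0
```

Run:
```python
from h import *
s=r.get_state();print(s["tool_pos"],s["opening"],s["finger_force"])
a=r.snapshot("wrist"); b=r.snapshot("scene")[110:290,170:430]; t=r.snapshot("top")[110:260,130:430]
b=cv2.resize(b,(400,277)); t=cv2.resize(t,(400,200)); a=cv2.resize(a,(390,292))
o=np.zeros((480,800,3),np.uint8); o[:277,:400]=b; o[278:478,:400]=t; o[:292,405:795]=a; cv2.imwrite("pics/end.png",o)
```

```text
[ 0.51954821 -0.09703925  0.31989069] 0.6510104534289387 0.0
```

View pics/end.png

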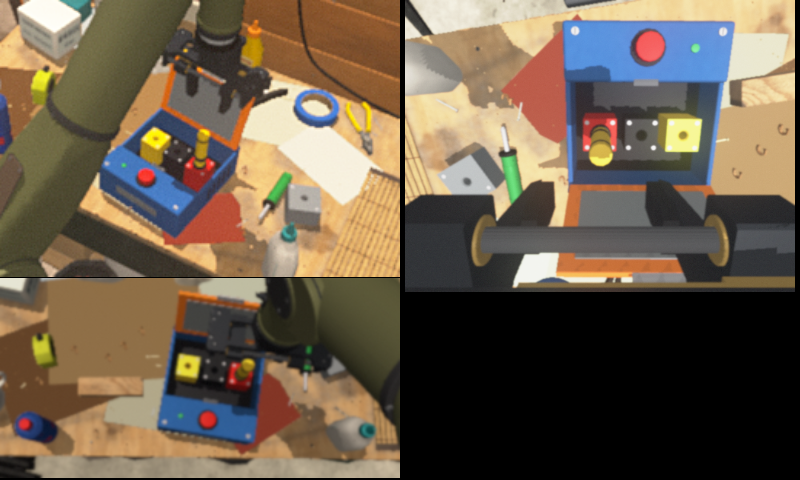

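The probe stands upright in the red terminal, the cover is open, the button is up, the offcut is flat on the bench and the gripper is clear. I'll hand it in.

```bash
python3 -c "
from plant import r
print(r.finish_job())"
```

```text
the job is handed in; nothing more can be done
None
```

I handed the job in at about 25.5 s of the 62 s allowed; no verdict came back, but the last pictures show the offcut flat on the bench, the cover open, the button up and the yellow probe upright in the red terminal.

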